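# Reset and re-lock a lamp carriage

## Task

The lamp carriage on the opened detector unit has to be reset: loosen the lock ring under the black adjuster knob, turn the knob until the carriage's pointer meets the pointer of the index clip, then tighten the lock ring firmly again by feel, without over-tightening it. Move the carriage only with the knob, and leave the loose things on and around the unit where they are.

Things in the scene. Friction and masses are not known exactly. Their poses are not given: they have to be found in the camera images.
- chassis: Opened beige detector unit, fixed, 260 (x) x 300 (y) x 60 mm high, flat top plate. Origin: centre of its underside; x points from the knob side to the scale side, y along the carriage's rods, z up. The vertical spindle of ring and knob is at x -60 mm, y 0; a fixed boss 40 mm across rises there to 80 mm. Rods and carriage lie at x 19 to 100 mm, up to 112 mm high.
- lock_ring: Plain steel knurled round lock ring, 50 mm across, 18 mm high, around the spindle between boss and knob. Origin: on the axis at its underside, 82 mm above the bench. Grip it from above at any yaw, fingers outside the knob. No end stops: counter-clockwise seen from above loosens, clockwise tightens. It is tight at the start; 0.6 rad of loosening is enough to free it fully.
- ring_middle (a point): Centre of the lock ring, 91 mm up. The ring's feel: 0.45 N m of friction to turn it slowly either way; once it bites, tightening takes 0.63 N m more per radian (clamp force 105 N per radian). 0.11 N m above the free friction is the least that is firm (18 N clamp force), 0.2 to 0.27 is right, 0.39 over-tightens (65 N). A quick turn that overshoots reads false: feel it in small slow steps.
- spindle (a point): Point on the axis in the gap between ring and knob, 106 mm above the bench. The bar being clamped is tapered, so after the knob has been turned clockwise the ring comes tight 0.6 rad farther clockwise per radian of knob: its old angle is then too loose. From just loose to tight can take 1.5 rad.
- adjuster: Black knurled round adjuster knob, 30 mm across and 24 mm high. Origin: on the axis at its underside, 112 mm above the bench (12 mm above the ring's top). Turned clockwise seen from above it moves the carriage towards the chassis's +y, 16 mm per radian; counter-clockwise moves it back. Takes about 0.1 N m when the ring is loose, and stays where it is left.
- clamp: Clamping shoe hidden inside the unit under the spindle; the lock ring drives it down on to the carriage's drive bar, and the force between it and the carriage is the clamp force. It moves only a few mm and cannot be touched. Origin: on the axis, about 43 mm above the bench.
- carriage: Dark steel lamp carriage, 50 x 38 x 22 mm with a round aluminium lamp holder on it, sliding on two rods along the chassis's y. Origin: centre of its underside, 64 mm above the bench. Not to be pushed.
- pointer_tip (a point): Tip of the thin flat steel pointer (1.6 mm wide) on the carriage, reaching in the chassis's +x over to the scale rail, 79 mm above the bench. Axes as the chassis.
- index_tip (a point): Tip of the thin steel pointer (1.6 mm wide) of the index clip, facing the carriage's pointer, about 1 mm from its path. The index clip is a small dark steel block (18 x 10 x 8 mm) fixed on the scale rail; it starts 10 to 24 mm towards the chassis's +y from the carriage's pointer. Axes as the chassis. The two pointers meet when the tips have the same y in the chassis's frame.
- bottle: Bystander: amber glass jar with a white cap, 56 mm across, 120 mm high, standing left of the unit. Origin: centre of its underside.
- screwdriver: Bystander: screwdriver lying right of the unit.
- spanner: Bystander: open-ended spanner lying left of the unit.
- parts_tray: Bystander: blue divided tray, 110 x 160 x 35 mm, right of the unit.
- spare_lamp: Bystander: loose aluminium lamp cap, 28 mm across, 32 mm high, standing on the top plate on the -y side of the knob, 90 mm or more from its axis. Origin: centre of its underside.
- cover_plate: Bystander: small beige cover plate, 50 x 35 x 6 mm, lying on the top plate on the +y side of the knob, 90 mm or more from its axis. Origin: centre of its underside.
- spare_ring: Bystander: loose spare steel ring, 50 mm across, 12 mm high, flat on the bench right of the unit, near the robot. Origin: centre of its underside.

How it is judged (in metres and radians):
On the way, in this order (a step that is already met when the one before it is completed fails the run):
1. the lock ring is loosened until the carriage is free (clamp force under 1 N) before the carriage has been moved more than 4 mm (contact force between clamp and carriage below 1 N and distance of carriage from where it was at the start of the episode below 0.004 m), for 0.2 s.
2. with the ring loose (clamp force under 3 N), the knob is turned until the pointers meet within 2.5 mm (contact force between clamp and carriage below 3 N and y of pointer_tip in the frame of index_tip between -0.0025 and 0.0025 m), for 0.2 s.
At the end, for the whole second after the job is handed in: The carriage's pointer stands within 2.5 mm of the index pointer (along the rods) and the lock ring is firmly tight again (clamp force over 18 N, that is at least 0.56 N m of tightening torque) (y of pointer_tip in the frame of index_tip between -0.0025 and 0.0025 m and contact force between clamp and carriage above 18 N); the robot touches nothing.
It fails at once if the lock ring is over-tightened (clamp force over 65 N, about 0.84 N m) (contact force between clamp and carriage above 65 N).
It fails at once if the carriage is pushed directly (over 3 N) (contact force between carriage and the fingers above 3 N or contact force between carriage and the arm above 3 N).
It fails at once if a loose bystander is moved more than 15 mm (distance of any of bottle, screwdriver, spanner, parts_tray, spare_lamp, cover_plate, spare_ring from where it was at the start of the episode above 0.015 m).
It also fails if it takes over 64 s, if anything falls off the work surface, if the arm or the gripper's body presses on something with over 40 N, if the wrist force passes 120 N, or if a joint passes its speed limit or range.

## Robot

A 6-joint arm with a two-finger parallel gripper is mounted at the origin on the work surface. World frame = base frame: x ahead of the robot, y to its left, z up, the work surface at z = 0. Lengths are in mm, angles in rad, forces in N, time in s.
With the tool pointing down it reaches from about 275 to 1000 mm from the base axis. Payload 8.4 kg.
Tool frame: the origin (TCP) lies at the very end of the fingers, on their centre line; the grasp point (between the pads) lies 19 mm behind it; z points along the fingers, x is the direction in which the jaws open and shut, and the axes are right-handed (so a half turn about z gives the same grasp; the last joint's range is limited). The gripper opens to 85 mm and grips with 20 to 120 N. Pads are 22 mm wide; open, the fingers measure 114 mm over their backs; the gripper's body (76 mm by 85 mm) begins 54 mm behind the grasp point. The pads swing forward as they close: fully open they stand 13 mm farther back than shut.
Start: joints at [-1.118, 0.353, 1.633, -0, 1.155, -0.002], TCP at [274.551, -561.471, 231.281] pointing down, gripper open.
Joint ranges: [-2.63, 2.63], [-0.92, 2.1], [0.06, 2.66], [-1.3, 4.44], [0, 2.69], [-3.02, 3.02]. Speed limits (rad/s): [2.22, 2.22, 2.79, 3.14, 3.14, 3.14].

## Interface

Orientations are given as [roll, pitch, yaw] about the fixed x, y, z axes, in that order (R = Rz(yaw) Ry(pitch) Rx(roll)).
In Python, from rig import r gives the robot as it stands.
- The arm moves only by the tool arm_command, never from a script. Its argument "targets" is a list of rows, each a list of 6 numbers: the shift along the tool's x, y, z in m, then the turn, a rotation vector about the tool's x, y, z in rad. A call has 1 to 20 rows; each row shifts and turns the commanded pose from where the row before left it, along the tool's axes as they then stand; what a row does not reach is not made up. A row lasts 1/12 s, in which the tool goes at most 41.7 mm and 7.16 degrees, less where a joint would pass 70% of its speed; a pose out of reach is approached as far as the arm can. A call is refused whole if a number of a shift passes 0.0417 or a number of a turn 0.125, either way. A call with a gripper value outside its range is refused whole. "fingers" is the finger opening in m, from 0 to 0.0854, set as the call begins (left out, the last holds). The fingers move at their own pace and stop on an object; "squeeze" is the grip in N (left out, the last holds). Time passes only in rows, so rows that do not move let the fingers close. It gives the time, the measured TCP pose, the force and the opening at its end, in the units of the state.
- r.sense(): the state, without advancing time (a new reading comes with each control period).
- r.grab_frame(name): name is "scene" or "top" or "wrist"; returns a dict with "image" (384x512x3 uint8, blue, green, red), "fx", "fy", "cx", "cy" (pixels), "k1" (the pictures are not rectified: a ray, as slopes to the right and down, at radius r is drawn at 1 + k1 r^2 times it, then the intrinsics apply), "xyz" and "orientation" of the camera in the world. Camera axes: x right, y down, z forward; pixel columns grow to the right and rows downward; lengths in mm; the calibration is good to about 2 mm. A picture is of the moment at which its call begins. There is no depth.
- r.sign_off(): hands the job in, once; it reports no verdict.
The state is a dict: "clock": time; "qpos": joint angles; "qvel": joint speeds; "joint_efforts": joint torques, N m; "eef_pos": TCP position; "tcp_rot": TCP orientation; "contact_force": force on the tool from outside, world axes, zero at the start; "wrist_torque": the same for the moment, N m; "opening": opening from 0.0 (shut) to 1.0 (fully open).
Only numpy, scipy, OpenCV 4.12 (cv2) and the standard library are available. Lean on these libraries where they do the work, as an engineer would, in place of code of your own. Each camera call takes 0.05 s, during which the arm holds its last target.

## Working session

There is one attempt and no reset: what is moved stays moved. The work goes in short steps, Python scripts to look and compute and a tool call to move; the robot and the scene stay as the last step left them, time stands still between calls to the robot, and variables do not carry over. Pictures are saved under pics/ and viewed, and the job is handed in when it is done.

Besides the shell and the picture viewer there is one more tool, called after "Request:" as name([rows], argument=value, ...), one row to a line, values as JSON. arm_command: Moves the arm, as the interface text tells. Its arguments: {"type":"object","properties":{"targets":{"type":"array"},"fingers":{"type":"number"},"squeeze":{"type":"number"}},"required":["targets"]}

```bash
ls; mkdir -p pics; python3 - <<'E'
from rig import r
import cv2
print(r.sense())
for n in ["scene","top","wrist"]:
    f=r.grab_frame(n); cv2.imwrite(f"pics/{n}0.png",f["image"]); print(n,{k:v for k,v in f.items() if k!="image"})
E
```

```text
pics
{'clock': 0.0, 'qpos': array([-1.11840655e+00,  3.53636794e-01,  1.63415864e+00, -1.11071469e-06,
        1.15523410e+00, -2.39549517e-03]), 'qvel': array([-1.30843266e-03,  1.44989978e-04,  1.64069582e-03,  6.88802577e-04,
       -9.84788527e-04, -8.81915921e-05]), 'joint_efforts': array([ 1.62661243e-03, -6.05239391e+01, -3.42075098e+01,  4.11773053e-04,
        9.22685053e-03, -4.30575665e-05]), 'eef_pos': array([ 274.3262727 , -561.019729  ,  230.55830717]), 'tcp_rot': array([-3.14159023e+00,  1.43687809e-03, -1.11601061e+00]), 'contact_force': array([-0.33683084,  0.5054999 , -0.52539612]), 'wrist_torque': array([0.03160632, 0.01102678, 0.03142967]), 'opening': 1.0021077915521968}
scene {'fx': 460.2983896417221, 'fy': 460.2983896417221, 'cx': 249.68038935754424, 'cy': 190.86090683391714, 'k1': -0.022730534231790774, 'xyz': array([1261.58961687, -279.69009339,  972.52499787]), 'orientation': array([-2.40842345,  0.00242482,  1.18254486])}
top {'fx': 433.36174928350385, 'fy': 433.36174928350385, 'cx': 254.25779956937942, 'cy': 187.88790192189137, 'k1': 0.021137865144860876, 'xyz': array([ 415.20355147,   14.75728951, 1182.59993263]), 'orientation': array([-3.01654352, -0.02396644, -1.59745527])}
wrist {'fx': 303.5400637818229, 'fy': 303.5400637818229, 'cx': 255.96951254252164, 'cy': 187.9188837553936, 'k1': -0.07109421877989233, 'xyz': array([ 332.93852386, -532.18672253,  374.25144375]), 'orientation': array([ 2.88046893e+00,  2.16022727e-03, -1.11604325e+00])}
```

View pics/top0.png

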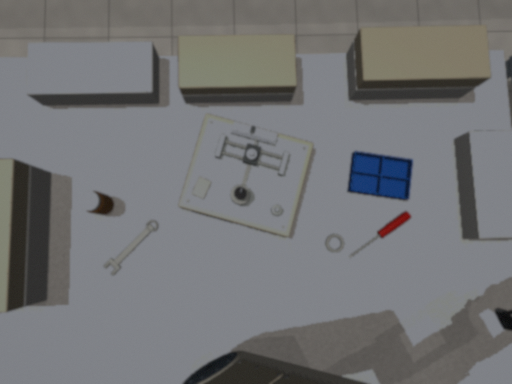

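View pics/scene0.png

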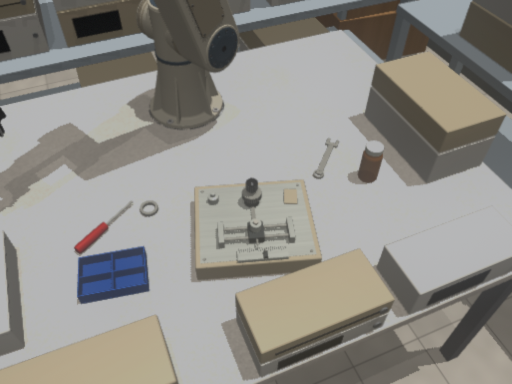

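The top view shows the unit with its corners near (207,114), (312,146), (288,236) and (180,206). The knob is near (240,193). I'll enlarge the view and measure.

```bash
cat > h.py <<'E'
import numpy as np, cv2
from scipy.spatial.transform import Rotation as R
def rot(f): return R.from_euler('xyz',f["orientation"]).as_matrix()
def und(f,u,v):
    d=np.array([(u-f["cx"])/f["fx"],(v-f["cy"])/f["fy"]]); s=d.copy()
    for _ in range(20): s=d/(1+f["k1"]*(s@s))
    return s
def ray(f,u,v):
    s=und(f,u,v); return np.array(f["xyz"]),rot(f)@np.array([s[0],s[1],1.])
def onz(f,u,v,z):
    o,d=ray(f,u,v); return o+d*(z-o[2])/d[2]
def proj(f,p):
    c=rot(f).T@(np.array(p,float)-f["xyz"]); s=c[:2]/c[2]; s=s*(1+f["k1"]*(s@s))
    return np.array([f["fx"]*s[0]+f["cx"],f["fy"]*s[1]+f["cy"]])
E
python3 - <<'E'
from rig import r
from h import *
f=r.grab_frame("top")
im=f["image"]
cv2.imwrite("pics/topz.png",cv2.resize(im[105:245,170:320],None,fx=4.2,fy=4.2,interpolation=cv2.INTER_CUBIC))
f2=r.grab_frame("scene")
cv2.imwrite("pics/scenez.png",cv2.resize(f2["image"][165:285,180:330],None,fx=4.8,fy=4.8,interpolation=cv2.INTER_CUBIC))
hsv=cv2.cvtColor(im,cv2.COLOR_BGR2HSV)
print(im[200,190],im[180,225],im[120,150])
E
```

```text
[134 131 128] [137 132 129] [137 131 129]
```

View pics/topz.png

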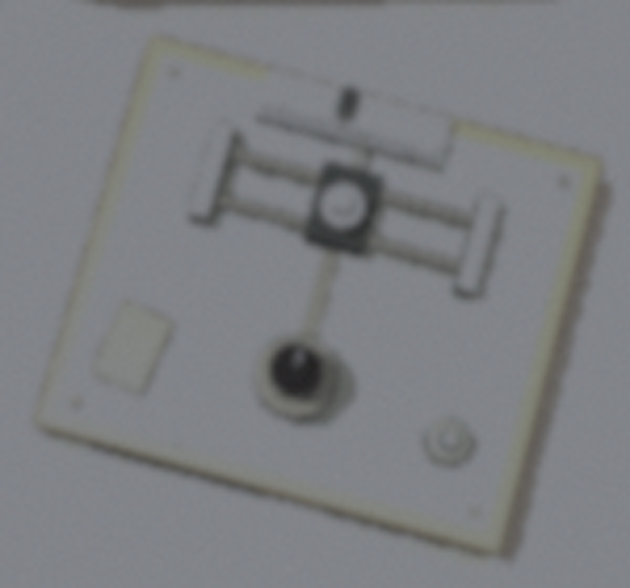

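View pics/scenez.png

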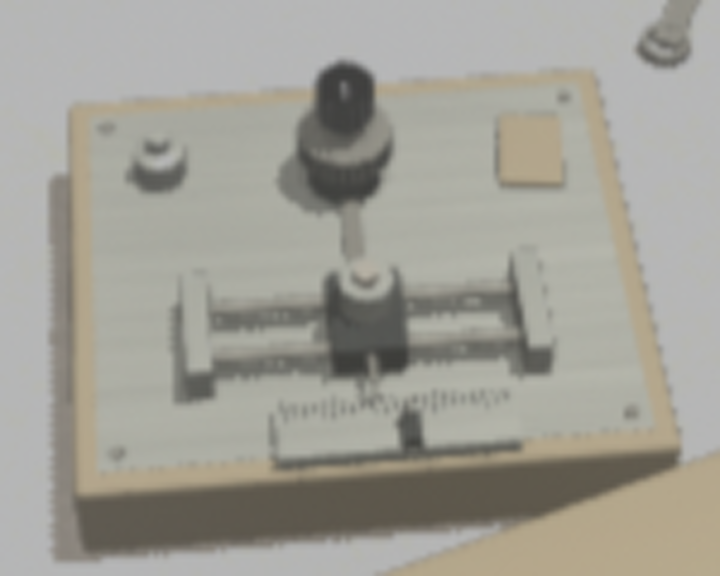

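```bash
python3 - <<'E'
from rig import r
from h import *
f=r.grab_frame("top"); s=r.grab_frame("scene")
P=[onz(f,170+u/4.2,105+v/4.2,60) for u,v in [(153,38),(602,158),(500,550),(38,428)]]
A,B,C,D=P; c=sum(P)/4
ex=(A+B-C-D)[:2]; ey=(A+D-B-C)[:2]
yx=np.arctan2(ex[1],ex[0]); yy=np.arctan2(ey[1],ey[0])-np.pi/2
print("c",c,"sizes",np.linalg.norm(ex)/2,np.linalg.norm(ey)/2,"yaw",yx,yy)
yaw=(yx*260+yy*300)/560
M=R.from_euler('z',yaw).as_matrix()
print("spindle from corners",c+M@[-60,0,0])
for f_,(x0,x1,y0,y1),n in [(f,(225,260,180,207),"top"),(s,(240,265,175,194),"scene")]:
    g=cv2.cvtColor(f_["image"],cv2.COLOR_BGR2GRAY)[y0:y1,x0:x1]
    m=(g<60).astype(np.uint8)
    k,l,st,ce=cv2.connectedComponentsWithStats(m); i=1+np.argmax(st[1:,4]); print(n,st[i],ce[i]+[x0,y0])
    u,v=ce[i]+[x0,y0]; print(onz(f_,u,v,136),onz(f_,u,v,124))
# scene corner check
for u,v in [(72,105),(590,72),(680,450),(75,495)]:
    print(onz(s,180+u/4.8,165+v/4.8,60))
E
```

```text
c [592.13922245   1.9022618   60.        ] sizes 255.89850034827046 293.92503239642826 yaw -0.2921090672791291 -0.28563018805658924
spindle from corners [534.62127932  18.98108548  60.        ]
top [10  8 12 11 94] [240.22340426 193.35106383]
[533.5254641  20.6161997 136.       ] [534.88210756  20.68337621 124.        ]Traceback (most recent call last):
  File "<stdin>", line 15, in <module>
    return _wrapfunc(a, 'argmax', axis=axis, out=out, **kwds)
    return bound(*args, **kwds)
ValueError: attempt to get argmax of an empty sequence
```

View pics/wrist0.png

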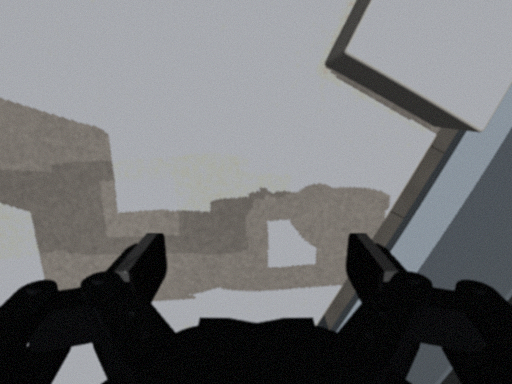

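```bash
cat >> h.py <<'E'
YAW=-0.289; SP=np.array([534.3,20.3]); 
def ch(x,y,z): 
    m=R.from_euler('z',YAW).as_matrix(); return np.array([SP[0],SP[1],0])+m@np.array([x+60,y,z])
def plan(st,xyz,yaw,rows=None):
    """prints rows for going to tool-down pose from measured state"""
    M=R.from_euler('xyz',st["tcp_rot"]).as_matrix(); 
    d=M.T@(np.array(xyz)-st["eef_pos"])/1000
    M2=R.from_euler('xyz',[np.pi,0,yaw]).as_matrix()
    rv=R.from_matrix(M.T@M2).as_rotvec()
    n=int(np.ceil(max(np.linalg.norm(d)/0.0415,np.linalg.norm(rv)/0.12)))
    print("tool shift",d.round(4),"turn",rv.round(4),"min rows",n,"per row",(d/n).round(4),(rv/n).round(4))
E
python3 - <<'E'
from rig import r
from h import *
f=r.grab_frame("wrist"); st=r.sense()
M=R.from_euler('xyz',st["tcp_rot"]).as_matrix()
print("cam off tool",M.T@(f["xyz"]-st["eef_pos"]), "axis in tool",M.T@rot(f)[:,2])
p=ch(98,5,79); print("pointer about",p)
for yaw in (-1.86,-1.116,-0.29):
    T=R.from_euler('xyz',[np.pi,0,yaw]).as_matrix()
    off=T@(M.T@(f["xyz"]-st["eef_pos"])); ax=T@(M.T@rot(f)[:,2])
    for z in (160,200):
        h=z+off[2]-79; tcp=p-ax*h/ax[2]*-1*-1 if 0 else p+ax*(h/ax[2])-off
        print(yaw,z,tcp.round(1)[:2],"cam h",h)
E
```

```text
cam off tool [  -0.42696171  -65.30993663 -143.55571816] axis in tool [-0.00099863  0.25816231  0.96610104]
pointer about [687.17260627 -19.93637973  79.        ]
-1.86 160 [681.9 -19.1] cam h 224.5557181567417
-1.86 200 [692.1 -22.1] cam h 264.5557181567417
-1.116 160 [682.7 -22.9] cam h 224.5557181567417
-1.116 200 [692.3 -18.2] cam h 264.5557181567417
-0.29 160 [686.3 -25.2] cam h 224.5557181567417
-0.29 200 [689.4 -15. ] cam h 264.5557181567417
```

```bash
python3 - <<'E'
from rig import r
from h import *
st=r.sense(); p=ch(48,5,0); print(p)
plan(st,[p[0],p[1],200],-1.86)
E
```

```text
[639.24613884  -5.68668781   0.        ]
tool shift [-0.339  -0.5718  0.0312] turn [1.00e-04 2.00e-04 7.44e-01] min rows 17 per row [-0.0199 -0.0336  0.0018] [0.     0.     0.0438]
```

Request:
arm_command([
  [-0.02, -0.0336, 0.002, 0, 0, 0],
  [-0.02, -0.0336, 0.002, 0, 0, 0],
  [-0.02, -0.0336, 0.002, 0, 0, 0],
  [-0.02, -0.0336, 0.002, 0, 0, 0],
  [-0.02, -0.0336, 0.002, 0, 0, 0],
  [-0.02, -0.0336, 0.002, 0, 0, 0],
  [-0.02, -0.0336, 0.002, 0, 0, 0],
  [-0.02, -0.0336, 0.002, 0, 0, 0],
  [-0.02, -0.0336, 0.002, 0, 0, 0],
  [-0.02, -0.0336, 0.002, 0, 0, 0],
  [-0.02, -0.0336, 0.002, 0, 0, 0],
  [-0.02, -0.0336, 0.002, 0, 0, 0],
  [-0.02, -0.0336, 0.002, 0, 0, 0],
  [-0.02, -0.0336, 0.002, 0, 0, 0],
  [-0.02, -0.0336, 0.002, 0, 0, 0],
  [-0.02, -0.0336, 0.002, 0, 0, 0],
  [-0.02, -0.0336, 0.0, 0, 0, 0],
])

```text
clock: 1.82
eef_pos: [638.9, -3.2, 198.9]
tcp_rot: [3.141, 0.0, -1.116]
contact_force: [0.7, -0.9, 0.4]
opening: 1.002
```

Request:
arm_command([
  [0, 0, 0, 0, 0, 0.12],
  [0, 0, 0, 0, 0, 0.12],
  [0, 0, 0, 0, 0, 0.12],
  [0, 0, 0, 0, 0, 0.12],
  [0, 0, 0, 0, 0, 0.12],
  [0, 0, 0, 0, 0, 0.12],
  [0, 0, 0, 0, 0, 0.02],
  [0, 0, 0, 0, 0, 0],
  [0, 0, 0, 0, 0, 0],
])

```text
clock: 2.57
eef_pos: [638.3, -5.1, 199.3]
tcp_rot: [-3.142, 0.0, -1.852]
contact_force: [-0.3, 0.3, -0.2]
opening: 1.005
```

```bash
python3 - <<'E'
from rig import r
from h import *
f=r.grab_frame("wrist"); cv2.imwrite("pics/w1.png",f["image"]); st=r.sense()
print(st["clock"],st["eef_pos"],st["tcp_rot"],st["qpos"],st["contact_force"],st["wrist_torque"])
E
```

```text
2.6167 [638.34043227  -5.12156733 199.30844296] [-3.14156847e+00  4.30494852e-05 -1.85285925e+00] [-1.03916311e-02  4.03577373e-01  1.63344084e+00  3.91615459e-05
  1.10453959e+00  1.84245002e+00] [ 0.01704519 -1.26908868 -0.09900554] [ 0.04711113  0.0173957  -0.00383814]
```

View pics/w1.png

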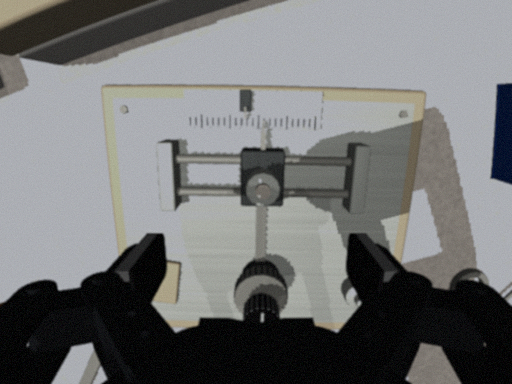

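The wrist view shows the carriage pointer near (265,135) and the index clip at (246,100) with its tip near (248,112). I'll zoom in.

```bash
python3 - <<'E'
from rig import r
from h import *
f=r.grab_frame("wrist"); im=f["image"]
cv2.imwrite("pics/w1z.png",cv2.resize(im[85:155,220:300],None,fx=8,fy=8,interpolation=cv2.INTER_CUBIC))
# refine geometry: spindle, yaw from top-plate edge, ring
for (u,v) in [(103,87),(424,93)]: print(onz(f,u,v,60), )
a,b=onz(f,103,87,60),onz(f,424,93,60); d=a-b; print("yaw",np.arctan2(d[1],d[0])-np.pi/2,np.linalg.norm(d))
print("ring centre px(261,293) z100",onz(f,261,293,100))
print(proj(f,[*SP,100]),proj(f,[*SP,136]))
E
```

```text
[758.07158615 105.61212711  60.        ]
[ 671.7767476  -174.38096016   60.        ]
yaw -0.29896580990675314 292.9896381842778
ring centre px(261,293) z100 [540.78382026  18.87957166 100.        ]
[261.43804789 299.1302138 ] [262.13101372 325.66677958]
```

View pics/w1z.png

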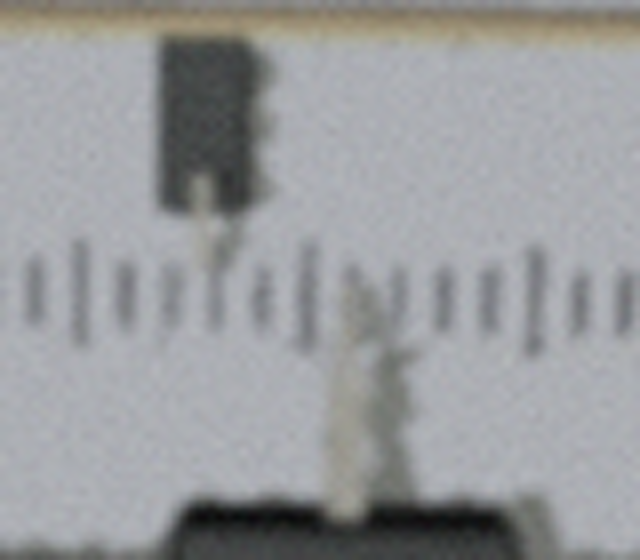

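```bash
sed -i 's/^YAW=.*/YAW=-0.293; SP=np.array([534.8,20.0])/' h.py; python3 - <<'E'
from rig import r
from h import *
f=r.grab_frame("wrist"); im=f["image"]; st=r.sense()
a=onz(f,220+207/8,85+265/8,79);b=onz(f,220+352/8,85+285/8,79)
m=R.from_euler('z',YAW).as_matrix().T
print(m@(a-b),(m@(b-[*SP,0]))+[-60,0,0])
# ring top ellipse rows: spindle axis line check with ring left/right at 235/287
e=im[255:320,225:300]; cv2.imwrite("pics/w1r.png",cv2.resize(e,None,fx=8,fy=8,interpolation=cv2.INTER_CUBIC))
v=e.copy()
for a_ in np.linspace(0,2*np.pi,60):
    for z,rad,c in((100,25,(0,0,255)),(136,15,(0,255,0))):
        u=proj(f,[SP[0]+rad*np.cos(a_),SP[1]+rad*np.sin(a_),z])-[225,255]
        if 0<=u[0]<75 and 0<=u[1]<65: v[int(u[1]),int(u[0])]=c
cv2.imwrite("pics/w1v.png",cv2.resize(v,None,fx=8,fy=8,interpolation=cv2.INTER_NEAREST))
plan(st,[*SP,160],-1.86)
E
```

```text
[ 1.93550154 15.45724503  0.        ] [100.14248613   0.11997148  79.        ]
tool shift [0.0048 0.1065 0.0393] turn [-0.      0.      0.0059] min rows 3 per row [0.0016 0.0355 0.0131] [-0.     0.     0.002]
```

View pics/w1v.png

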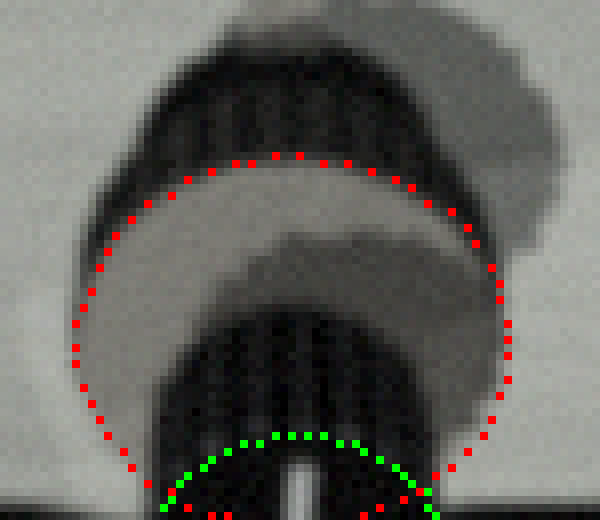

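Request:
arm_command([
  [0.0016, 0.0355, 0.013, 0, 0, 0],
  [0.0016, 0.0355, 0.013, 0, 0, 0],
  [0.0016, 0.0355, 0.013, 0, 0, 0.006],
  [0, 0, 0, 0, 0, 0],
  [0, 0, 0.03, 0, 0, 0],
  [0, 0, 0.03, 0, 0, 0],
  [0, 0, 0.02, 0, 0, 0],
  [0, 0, 0.0, 0, 0, 0],
  [0, 0, 0.0, 0, 0, 0],
])

```text
clock: 3.47
eef_pos: [534.4, 20.2, 79.9]
tcp_rot: [3.14, -0.001, -1.861]
contact_force: [0.3, -0.3, 0.4]
opening: 1.001
```

```bash
python3 - <<'E'
from rig import r
from h import *
f=r.grab_frame("wrist"); cv2.imwrite("pics/w2.png",f["image"]); st=r.sense()
print(st["clock"],st["eef_pos"],st["tcp_rot"],st["contact_force"],st["wrist_torque"])
plan(st,[*SP,70],-1.86)
E
```

```text
3.5167 [535.29206224  20.22666513  80.88528229] [-3.14151824e+00  2.30454474e-05 -1.86137219e+00] [0.77883782 0.16425173 0.34753805] [0.00637943 0.00170916 0.00667998]
tool shift [0.0004 0.0004 0.0109] turn [-0.0001  0.     -0.0014] min rows 1 per row [0.0004 0.0004 0.0109] [-0.0001  0.     -0.0014]
```

View pics/w2.png

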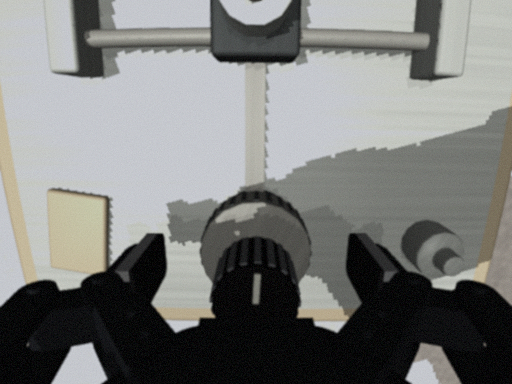

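The fingers straddle the ring symmetrically, with the ring centre at column 255. I'll descend and close.

Request:
arm_command([
  [0, 0, 0.01, 0, 0, 0],
  [0, 0, 0, 0, 0, 0],
  [0, 0, 0, 0, 0, 0],
])

```text
clock: 3.77
eef_pos: [535.0, 20.2, 70.7]
tcp_rot: [-3.141, 0.0, -1.862]
contact_force: [0.0, 0.1, -0.6]
opening: 1.002
```

Request:
arm_command([
  [0, 0, 0, 0, 0, 0],
  [0, 0, 0, 0, 0, 0],
  [0, 0, 0, 0, 0, 0],
  [0, 0, 0, 0, 0, 0],
  [0, 0, 0, 0, 0, 0],
  [0, 0, 0, 0, 0, 0],
  [0, 0, 0, 0, 0, 0],
  [0, 0, 0, 0, 0, 0],
], fingers=0.04, squeeze=70)

```text
clock: 4.43
eef_pos: [535.1, 20.4, 71.1]
tcp_rot: [-3.141, 0.0, -1.862]
contact_force: [-2.7, 0.4, 7.7]
opening: 0.565
```

```bash
python3 - <<'E'
from rig import r
from h import *
f=r.grab_frame("wrist"); cv2.imwrite("pics/w3.png",f["image"]); st=r.sense()
print(st["clock"],st["eef_pos"],st["tcp_rot"],st["contact_force"],st["wrist_torque"],st["opening"]*85.4)
E
```

```text
4.4833 [535.09235114  20.38653473  71.09031674] [-3.14095260e+00  4.41205175e-04 -1.86209339e+00] [-2.87250066  0.89023957  8.42939091] [0.17904346 0.30910679 0.02070355] 48.10863153365531
```

View pics/w3.png

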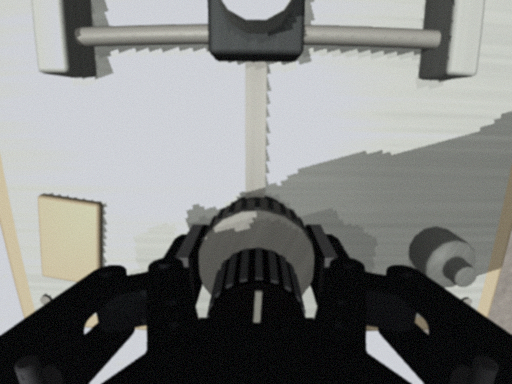

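The fingers now hold the ring at an opening of 48 mm. I'll start loosening counter-clockwise, which is negative tool z.

Request:
arm_command([
  [0, 0, 0, 0, 0, -0.03],
  [0, 0, 0, 0, 0, -0.03],
  [0, 0, 0, 0, 0, -0.03],
  [0, 0, 0, 0, 0, -0.03],
  [0, 0, 0, 0, 0, -0.03],
  [0, 0, 0, 0, 0, -0.03],
  [0, 0, 0, 0, 0, -0.03],
])

```text
clock: 5.07
eef_pos: [535.1, 20.2, 71.1]
tcp_rot: [-3.141, 0.0, -1.651]
contact_force: [-2.6, -0.6, 7.1]
opening: 0.563
```

```bash
cat > s.py <<'E'
from rig import r
from h import *
st=r.sense()
print(round(st["clock"],2),st["eef_pos"].round(1),st["tcp_rot"].round(3),"F",st["contact_force"].round(1),"T",st["wrist_torque"].round(3),"open",round(st["opening"]*85.4,1),"q6",st["qpos"][5].round(3),"eff6",st["joint_efforts"][5].round(3))
E
python3 s.py
```

```text
5.07 [535.1  20.2  71.1] [-3.141  0.    -1.651] F [-2.6 -0.6  7.1] T [-0.075  0.372 -0.339] open 48.1 q6 1.686 eff6 0.24
```

Request:
arm_command([
  [0, 0, 0, 0, 0, -0.06],
  [0, 0, 0, 0, 0, -0.06],
  [0, 0, 0, 0, 0, -0.06],
  [0, 0, 0, 0, 0, -0.06],
  [0, 0, 0, 0, 0, -0.06],
  [0, 0, 0, 0, 0, -0.06],
  [0, 0, 0, 0, 0, -0.06],
  [0, 0, 0, 0, 0, -0.06],
])

```text
clock: 5.73
eef_pos: [535.1, 19.7, 71.1]
tcp_rot: [-3.141, -0.001, -1.17]
contact_force: [-2.1, -4.0, 7.7]
opening: 0.566
```

```bash
python3 s.py
```

```text
5.73 [535.1  19.7  71.1] [-3.141e+00 -1.000e-03 -1.170e+00] F [-2.1 -4.   7.7] T [-0.566  0.27  -0.527] open 48.3 q6 1.205 eff6 0.694
```

Request:
arm_command([
  [0, 0, 0, 0, 0, -0.04],
  [0, 0, 0, 0, 0, -0.04],
  [0, 0, 0, 0, 0, 0],
  [0, 0, 0, 0, 0, 0],
])

```text
clock: 6.07
eef_pos: [535.1, 19.7, 71.1]
tcp_rot: [-3.141, -0.001, -1.091]
contact_force: [-0.9, -3.7, 6.5]
opening: 0.564
```

```bash
python3 s.py
```

```text
6.07 [535.1  19.7  71.1] [-3.141e+00 -1.000e-03 -1.091e+00] F [-0.9 -3.7  6.5] T [-0.487  0.258  0.212] open 48.2 q6 1.127 eff6 0.173
```

Request:
arm_command([
  [0, 0, 0, 0, 0, 0],
  [0, 0, 0, 0, 0, 0],
  [0, 0, 0, 0, 0, 0],
  [0, 0, 0, 0, 0, 0],
  [0, 0, 0, 0, 0, 0],
], fingers=0.0854)

```text
clock: 6.48
eef_pos: [534.8, 20.3, 70.2]
tcp_rot: [3.142, 0.0, -1.092]
contact_force: [-0.1, 0.7, -0.1]
opening: 1.001
```

```bash
python3 s.py; python3 -c "
from rig import r
from h import *
plan(r.sense(),[*SP,108],-0.9)"
```

```text
6.48 [534.8  20.3  70.2] [ 3.142  0.    -1.092] F [-0.1  0.7 -0.1] T [-0.021  0.018  0.006] open 85.5 q6 1.127 eff6 0.001
tool shift [ 0.0003  0.0001 -0.0378] turn [ 0.00e+00  1.00e-04 -1.92e-01] min rows 2 per row [ 0.0001  0.0001 -0.0189] [ 0.      0.0001 -0.096 ]
```

Request:
arm_command([
  [0, 0, -0.018, 0, 0, -0.1],
  [0, 0, -0.018, 0, 0, -0.1],
  [0, 0, 0, 0, 0, 0],
  [0, 0, 0, 0, 0, 0],
])

```text
clock: 6.82
eef_pos: [535.5, 20.3, 106.9]
tcp_rot: [-3.14, -0.001, -0.894]
contact_force: [-0.4, -0.3, -0.2]
opening: 1.001
```

Request:
arm_command([
  [0, 0, 0, 0, 0, 0],
  [0, 0, 0, 0, 0, 0],
  [0, 0, 0, 0, 0, 0],
  [0, 0, 0, 0, 0, 0],
  [0, 0, 0, 0, 0, 0],
  [0, 0, 0, 0, 0, 0],
  [0, 0, 0, 0, 0, 0],
  [0, 0, 0, 0, 0, 0],
  [0, 0, 0, 0, 0, 0],
  [0, 0, 0, 0, 0, 0],
], fingers=0.02, squeeze=40)

```text
clock: 7.65
eef_pos: [535.2, 19.4, 106.1]
tcp_rot: [3.141, -0.001, -0.892]
contact_force: [2.1, -5.2, -0.9]
opening: 0.338
```

```bash
python3 s.py
```

```text
7.65 [535.2  19.4 106.1] [ 3.141e+00 -1.000e-03 -8.920e-01] F [ 2.1 -5.2 -0.9] T [-0.759 -0.182 -0.019] open 28.8 q6 0.927 eff6 -0.028
```

Gripped at about 29 mm. Now I'll turn the knob clockwise by 0.96 rad.

Request:
arm_command([
  [0, 0, 0, 0, 0, 0.06],
  [0, 0, 0, 0, 0, 0.06],
  [0, 0, 0, 0, 0, 0.06],
  [0, 0, 0, 0, 0, 0.06],
])

```text
clock: 7.98
eef_pos: [535.0, 19.7, 106.1]
tcp_rot: [3.141, -0.001, -1.135]
contact_force: [0.5, -2.5, 0.2]
opening: 0.34
```

```bash
python3 s.py; python3 -c "
from rig import r
import cv2
cv2.imwrite('pics/w4.png',r.grab_frame('wrist')['image'])"
```

```text
7.98 [535.   19.7 106.1] [ 3.141e+00 -1.000e-03 -1.135e+00] F [ 0.5 -2.5  0.2] T [-0.484 -0.105  0.099] open 29.0 q6 1.17 eff6 -1.093
```

Request:
arm_command([
  [0, 0, 0, 0, 0, 0.06],
  [0, 0, 0, 0, 0, 0.06],
  [0, 0, 0, 0, 0, 0.06],
  [0, 0, 0, 0, 0, 0.06],
  [0, 0, 0, 0, 0, 0.06],
  [0, 0, 0, 0, 0, 0.06],
  [0, 0, 0, 0, 0, 0.06],
  [0, 0, 0, 0, 0, 0.06],
  [0, 0, 0, 0, 0, 0.06],
  [0, 0, 0, 0, 0, 0.06],
  [0, 0, 0, 0, 0, 0.06],
  [0, 0, 0, 0, 0, 0.06],
  [0, 0, 0, 0, 0, 0],
  [0, 0, 0, 0, 0, 0],
])

```text
clock: 9.2
eef_pos: [534.9, 20.4, 106.1]
tcp_rot: [-3.141, 0.0, -1.85]
contact_force: [1.1, 1.5, -1.8]
opening: 0.339
```

```bash
python3 s.py; python3 -c "
from rig import r
import cv2
cv2.imwrite('pics/w5.png',r.grab_frame('wrist')['image'])"
```

```text
9.2 [534.9  20.4 106.1] [-3.141  0.    -1.85 ] F [ 1.1  1.5 -1.8] T [ 0.169 -0.311 -0.154] open 28.9 q6 1.885 eff6 0.251
```

View pics/w5.png

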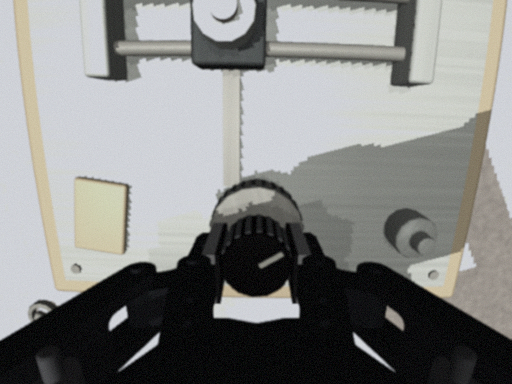

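The carriage has moved to the +y side, with its block now near column 230. I'll release, lift and check the pointers.

Request:
arm_command([
  [0, 0, 0, 0, 0, 0],
  [0, 0, 0, 0, 0, 0],
  [0, 0, 0, 0, 0, 0],
  [0, 0, -0.04, 0, 0, 0],
  [0, 0, -0.04, 0, 0, 0],
  [0, -0.03, -0.01, 0, 0, 0],
  [0, -0.038, 0, 0, 0, 0],
  [0, -0.038, 0, 0, 0, 0],
  [0, 0, 0, 0, 0, 0],
  [0, 0, 0, 0, 0, 0],
  [0, 0, 0, 0, 0, 0],
], fingers=0.0854)

```text
clock: 10.17
eef_pos: [635.8, -9.2, 195.6]
tcp_rot: [3.14, -0.0, -1.852]
contact_force: [0.1, 0.5, -0.4]
opening: 1.004
```

```bash
python3 s.py; python3 - <<'E'
from rig import r
from h import *
f=r.grab_frame("wrist"); im=f["image"]; np.save("w6.npy",im)
cv2.imwrite("pics/w6.png",im)
cv2.imwrite("pics/w6z.png",cv2.resize(im[85:155,210:290],None,fx=8,fy=8,interpolation=cv2.INTER_CUBIC))
E
```

```text
10.17 [635.8  -9.2 195.6] [ 3.14  -0.    -1.852] F [ 0.1  0.5 -0.4] T [-0.013  0.033 -0.003] open 85.8 q6 1.835 eff6 -0.017
```

View pics/w6z.png

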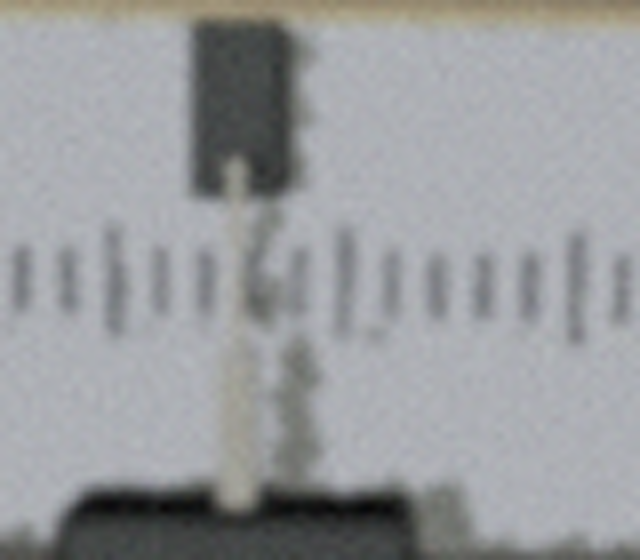

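The pointers line up: index at 237 and carriage pointer at about 240 in the 8x zoom, which is roughly 0.3 mm. Next I'll return to the ring.

```bash
python3 -c "
from rig import r
from h import *
plan(r.sense(),[*SP,160],-1.852)"
```

```text
tool shift [0.     0.1047 0.036 ] turn [ 0.0017 -0.0004  0.0003] min rows 3 per row [0.     0.0349 0.012 ] [ 0.0006 -0.0001  0.0001]
```

Request:
arm_command([
  [0, 0.035, 0.012, 0, 0, 0],
  [0, 0.035, 0.012, 0, 0, 0],
  [0, 0.035, 0.012, 0, 0, 0],
  [0, 0, 0, 0, 0, -0.12],
  [0, 0, 0, 0, 0, -0.12],
  [0, 0, 0, 0, 0, -0.12],
  [0, 0, 0, 0, 0, -0.12],
  [0, 0, 0, 0, 0, -0.12],
  [0, 0, 0, 0, 0, -0.12],
  [0, 0, 0, 0, 0, -0.12],
  [0, 0, 0, 0, 0, -0.12],
  [0, 0, 0, 0, 0, -0.12],
  [0, 0, 0, 0, 0, -0.07],
  [0, 0, 0, 0, 0, 0],
  [0, 0, 0, 0, 0, 0],
])

```text
clock: 11.47
eef_pos: [534.9, 20.2, 160.5]
tcp_rot: [3.141, 0.0, -0.704]
contact_force: [-0.1, -0.8, -0.3]
opening: 1.001
```

```bash
python3 s.py;python3 -c "
from rig import r
from h import *
plan(r.sense(),[*SP,70],-0.7)"
```

```text
11.47 [534.9  20.2 160.5] [ 3.141  0.    -0.704] F [-0.1 -0.8 -0.3] T [ 0.041 -0.013 -0.001] open 85.4 q6 0.739 eff6 -0.443
tool shift [0.0001 0.0002 0.0905] turn [ 0.0001  0.0002 -0.004 ] min rows 3 per row [0.     0.0001 0.0302] [ 0.      0.0001 -0.0013]
```

Request:
arm_command([
  [0, 0, 0.03, 0, 0, 0],
  [0, 0, 0.03, 0, 0, 0],
  [0, 0, 0.02, 0, 0, 0],
  [0, 0, 0.01, 0, 0, 0],
  [0, 0, 0, 0, 0, 0],
  [0, 0, 0, 0, 0, 0],
])

```text
clock: 11.97
eef_pos: [535.7, 20.0, 70.5]
tcp_rot: [3.141, 0.0, -0.703]
contact_force: [0.2, -0.1, 0.4]
opening: 1.003
```

Request:
arm_command([
  [0, 0, 0, 0, 0, 0],
  [0, 0, 0, 0, 0, 0],
  [0, 0, 0, 0, 0, 0],
  [0, 0, 0, 0, 0, 0],
  [0, 0, 0, 0, 0, 0],
  [0, 0, 0, 0, 0, 0],
  [0, 0, 0, 0, 0, 0],
  [0, 0, 0, 0, 0, 0],
], fingers=0.04, squeeze=70)

```text
clock: 12.63
eef_pos: [536.2, 20.3, 71.9]
tcp_rot: [-3.14, -0.001, -0.703]
contact_force: [-4.7, 1.7, 11.9]
opening: 0.567
```

```bash
python3 s.py
```

```text
12.63 [536.2  20.3  71.9] [-3.14e+00 -1.00e-03 -7.03e-01] F [-4.7  1.7 11.9] T [ 0.41   0.696 -0.011] open 48.4 q6 0.737 eff6 -0.051
```

Request:
arm_command([
  [0, 0, 0, 0, 0, 0.03],
  [0, 0, 0, 0, 0, 0.03],
  [0, 0, 0, 0, 0, 0.03],
  [0, 0, 0, 0, 0, 0.03],
  [0, 0, 0, 0, 0, 0.03],
  [0, 0, 0, 0, 0, 0.03],
])

```text
clock: 13.13
eef_pos: [536.3, 20.2, 71.9]
tcp_rot: [-3.14, -0.001, -0.883]
contact_force: [-2.8, 1.3, 11.3]
opening: 0.567
```

```bash
python3 s.py
```

```text
13.13 [536.3  20.2  71.9] [-3.14e+00 -1.00e-03 -8.83e-01] F [-2.8  1.3 11.3] T [0.432 0.663 0.488] open 48.5 q6 0.917 eff6 -0.134
```

Request:
arm_command([
  [0, 0, 0, 0, 0, 0.02],
  [0, 0, 0, 0, 0, 0.02],
  [0, 0, 0, 0, 0, 0.02],
  [0, 0, 0, 0, 0, 0.02],
])

```text
clock: 13.47
eef_pos: [536.3, 20.2, 71.9]
tcp_rot: [-3.14, -0.001, -0.962]
contact_force: [-3.0, 1.5, 11.5]
opening: 0.561
```

```bash
python3 s.py
```

```text
13.47 [536.3  20.2  71.9] [-3.14e+00 -1.00e-03 -9.62e-01] F [-3.   1.5 11.5] T [0.32  0.624 0.404] open 47.9 q6 0.997 eff6 0.059
```

Request:
arm_command([
  [0, 0, 0, 0, 0, 0.02],
  [0, 0, 0, 0, 0, 0.02],
  [0, 0, 0, 0, 0, 0.02],
  [0, 0, 0, 0, 0, 0.02],
])

```text
clock: 13.8
eef_pos: [536.3, 20.2, 71.9]
tcp_rot: [-3.14, -0.001, -1.042]
contact_force: [-3.7, 1.2, 11.3]
opening: 0.564
```

```bash
python3 s.py
```

```text
13.8 [536.3  20.2  71.9] [-3.140e+00 -1.000e-03 -1.042e+00] F [-3.7  1.2 11.3] T [0.443 0.568 0.441] open 48.2 q6 1.077 eff6 0.059
```

Free friction reads about 0.44 N m. I'll keep going in small steps.

Request:
arm_command([
  [0, 0, 0, 0, 0, 0.02],
  [0, 0, 0, 0, 0, 0.02],
  [0, 0, 0, 0, 0, 0.02],
  [0, 0, 0, 0, 0, 0.02],
  [0, 0, 0, 0, 0, 0.02],
])

```text
clock: 14.22
eef_pos: [536.3, 20.2, 71.9]
tcp_rot: [-3.14, -0.0, -1.142]
contact_force: [-3.5, 1.2, 11.0]
opening: 0.566
```

```bash
python3 s.py
```

```text
14.22 [536.3  20.2  71.9] [-3.14  -0.    -1.142] F [-3.5  1.2 11. ] T [0.441 0.641 0.42 ] open 48.3 q6 1.177 eff6 0.059
```

Request:
arm_command([
  [0, 0, 0, 0, 0, 0.02],
  [0, 0, 0, 0, 0, 0.02],
  [0, 0, 0, 0, 0, 0.02],
  [0, 0, 0, 0, 0, 0.02],
  [0, 0, 0, 0, 0, 0.02],
])

```text
clock: 14.63
eef_pos: [536.3, 20.2, 71.9]
tcp_rot: [-3.14, -0.0, -1.242]
contact_force: [-3.8, 0.1, 11.2]
opening: 0.564
```

```bash
python3 s.py
```

```text
14.63 [536.3  20.2  71.9] [-3.14  -0.    -1.242] F [-3.8  0.1 11.2] T [0.344 0.573 0.467] open 48.2 q6 1.277 eff6 0.059
```

Request:
arm_command([
  [0, 0, 0, 0, 0, 0.02],
  [0, 0, 0, 0, 0, 0.02],
  [0, 0, 0, 0, 0, 0.02],
  [0, 0, 0, 0, 0, 0.02],
])

```text
clock: 14.97
eef_pos: [536.3, 20.2, 71.9]
tcp_rot: [-3.14, -0.0, -1.322]
contact_force: [-2.8, 1.9, 11.4]
opening: 0.564
```

```bash
python3 s.py
```

```text
14.97 [536.3  20.2  71.9] [-3.14  -0.    -1.322] F [-2.8  1.9 11.4] T [0.33  0.623 0.473] open 48.2 q6 1.357 eff6 0.059
```

Request:
arm_command([
  [0, 0, 0, 0, 0, 0.02],
  [0, 0, 0, 0, 0, 0.02],
  [0, 0, 0, 0, 0, 0.02],
  [0, 0, 0, 0, 0, 0.02],
])

```text
clock: 15.3
eef_pos: [536.3, 20.2, 71.9]
tcp_rot: [-3.14, -0.0, -1.402]
contact_force: [-3.8, 0.6, 11.1]
opening: 0.562
```

```bash
python3 s.py
```

```text
15.3 [536.3  20.2  71.9] [-3.14  -0.    -1.402] F [-3.8  0.6 11.1] T [0.372 0.476 0.476] open 48.0 q6 1.437 eff6 0.059
```

Request:
arm_command([
  [0, 0, 0, 0, 0, 0.02],
  [0, 0, 0, 0, 0, 0.02],
  [0, 0, 0, 0, 0, 0.02],
])

```text
clock: 15.55
eef_pos: [536.4, 20.1, 71.9]
tcp_rot: [-3.14, -0.0, -1.462]
contact_force: [-3.6, 1.1, 11.0]
opening: 0.56
```

```bash
python3 s.py
```

```text
15.55 [536.4  20.1  71.9] [-3.14  -0.    -1.462] F [-3.6  1.1 11. ] T [0.32  0.589 0.461] open 47.8 q6 1.497 eff6 0.059
```

Request:
arm_command([
  [0, 0, 0, 0, 0, 0.02],
  [0, 0, 0, 0, 0, 0.02],
  [0, 0, 0, 0, 0, 0.02],
])

```text
clock: 15.8
eef_pos: [536.4, 20.1, 71.9]
tcp_rot: [-3.14, -0.0, -1.522]
contact_force: [-2.5, 1.9, 10.5]
opening: 0.567
```

```bash
python3 s.py
```

```text
15.8 [536.4  20.1  71.9] [-3.14  -0.    -1.522] F [-2.5  1.9 10.5] T [0.289 0.573 0.446] open 48.5 q6 1.557 eff6 0.059
```

Request:
arm_command([
  [0, 0, 0, 0, 0, 0.02],
  [0, 0, 0, 0, 0, 0.02],
  [0, 0, 0, 0, 0, 0.02],
])

```text
clock: 16.05
eef_pos: [536.3, 20.1, 71.9]
tcp_rot: [-3.14, 0.0, -1.582]
contact_force: [-3.4, 0.3, 11.7]
opening: 0.56
```

```bash
python3 s.py
```

```text
16.05 [536.3  20.1  71.9] [-3.14   0.    -1.582] F [-3.4  0.3 11.7] T [0.283 0.525 0.463] open 47.8 q6 1.617 eff6 0.059
```

Request:
arm_command([
  [0, 0, 0, 0, 0, 0.02],
  [0, 0, 0, 0, 0, 0.02],
  [0, 0, 0, 0, 0, 0.02],
])

```text
clock: 16.3
eef_pos: [536.3, 20.1, 71.9]
tcp_rot: [-3.14, 0.0, -1.642]
contact_force: [-3.5, 0.5, 11.0]
opening: 0.563
```

```bash
python3 s.py
```

```text
16.3 [536.3  20.1  71.9] [-3.14   0.    -1.642] F [-3.5  0.5 11. ] T [0.255 0.515 0.443] open 48.0 q6 1.677 eff6 0.065
```

Request:
arm_command([
  [0, 0, 0, 0, 0, 0.02],
  [0, 0, 0, 0, 0, 0.02],
  [0, 0, 0, 0, 0, 0.02],
])

```text
clock: 16.55
eef_pos: [536.4, 20.1, 71.9]
tcp_rot: [-3.14, 0.0, -1.702]
contact_force: [-2.4, 0.5, 11.5]
opening: 0.568
```

```bash
python3 s.py
```

```text
16.55 [536.4  20.1  71.9] [-3.14   0.    -1.702] F [-2.4  0.5 11.5] T [0.216 0.516 0.459] open 48.5 q6 1.737 eff6 0.098
```

Request:
arm_command([
  [0, 0, 0, 0, 0, 0.02],
  [0, 0, 0, 0, 0, 0.02],
  [0, 0, 0, 0, 0, 0.02],
])

```text
clock: 16.8
eef_pos: [536.3, 20.1, 71.9]
tcp_rot: [-3.14, 0.0, -1.762]
contact_force: [-3.8, 0.1, 11.8]
opening: 0.566
```

```bash
python3 s.py
```

```text
16.8 [536.3  20.1  71.9] [-3.14   0.    -1.762] F [-3.8  0.1 11.8] T [0.207 0.475 0.556] open 48.3 q6 1.797 eff6 0.135
```

Request:
arm_command([
  [0, 0, 0, 0, 0, 0.02],
  [0, 0, 0, 0, 0, 0.02],
  [0, 0, 0, 0, 0, 0.02],
])

```text
clock: 17.05
eef_pos: [536.3, 20.1, 71.9]
tcp_rot: [-3.14, 0.0, -1.822]
contact_force: [-3.2, 0.1, 10.9]
opening: 0.564
```

```bash
python3 s.py
```

```text
17.05 [536.3  20.1  71.9] [-3.14   0.    -1.822] F [-3.2  0.1 10.9] T [0.197 0.497 0.582] open 48.2 q6 1.857 eff6 0.174
```

Request:
arm_command([
  [0, 0, 0, 0, 0, 0.02],
  [0, 0, 0, 0, 0, 0.02],
  [0, 0, 0, 0, 0, 0.02],
])

```text
clock: 17.3
eef_pos: [536.3, 20.0, 71.9]
tcp_rot: [-3.14, 0.0, -1.882]
contact_force: [-2.9, 1.4, 11.0]
opening: 0.562
```

```bash
python3 s.py
```

```text
17.3 [536.3  20.   71.9] [-3.14   0.    -1.882] F [-2.9  1.4 11. ] T [0.186 0.543 0.699] open 48.0 q6 1.917 eff6 0.213
```

Request:
arm_command([
  [0, 0, 0, 0, 0, 0.02],
  [0, 0, 0, 0, 0, 0.02],
  [0, 0, 0, 0, 0, 0.02],
])

```text
clock: 17.55
eef_pos: [536.3, 20.0, 71.9]
tcp_rot: [-3.14, 0.0, -1.942]
contact_force: [-4.1, 1.5, 11.2]
opening: 0.561
```

```bash
python3 s.py
```

```text
17.55 [536.3  20.   71.9] [-3.14   0.    -1.942] F [-4.1  1.5 11.2] T [0.157 0.469 0.668] open 47.9 q6 1.977 eff6 0.253
```

Request:
arm_command([
  [0, 0, 0, 0, 0, 0.02],
  [0, 0, 0, 0, 0, 0.02],
])

```text
clock: 17.72
eef_pos: [536.3, 20.0, 71.9]
tcp_rot: [-3.14, 0.0, -1.982]
contact_force: [-4.0, 1.1, 11.2]
opening: 0.568
```

```bash
python3 s.py
```

```text
17.72 [536.3  20.   71.9] [-3.14   0.    -1.982] F [-4.   1.1 11.2] T [0.177 0.497 0.661] open 48.5 q6 2.017 eff6 0.28
```

The excess is 0.22 N m by joint effort and 0.21 N m by the wrist sensor, inside the 0.2–0.27 window. I'll release, lift and check.

Request:
arm_command([
  [0, 0, 0, 0, 0, 0],
  [0, 0, 0, 0, 0, 0],
  [0, 0, 0, 0, 0, 0],
  [0, 0, 0, 0, 0, 0],
  [0, 0, 0, 0, 0, 0],
  [0, 0, 0, 0, 0, 0],
], fingers=0.0854)

```text
clock: 18.22
eef_pos: [535.7, 19.9, 70.2]
tcp_rot: [3.141, -0.0, -1.982]
contact_force: [-0.7, -0.1, -0.1]
opening: 0.999
```

Request:
arm_command([
  [0, 0, -0.03, 0, 0, 0],
  [0, 0, -0.04, 0, 0, 0],
  [0, 0, -0.04, 0, 0, -0.04],
  [0, -0.03, -0.015, 0, 0, -0.04],
  [0, -0.038, 0, 0, 0, -0.04],
  [0, -0.038, 0, 0, 0, 0],
  [0, 0, 0, 0, 0, 0],
  [0, 0, 0, 0, 0, 0],
  [0, 0, 0, 0, 0, 0],
])

```text
clock: 18.97
eef_pos: [635.3, -14.2, 194.5]
tcp_rot: [3.14, -0.0, -1.862]
contact_force: [0.0, 0.2, -0.4]
opening: 1.0
```

```bash
python3 s.py; python3 - <<'E'
from rig import r
from h import *
f=r.grab_frame("wrist"); im=f["image"]
cv2.imwrite("pics/w7.png",im)
cv2.imwrite("pics/w7z.png",cv2.resize(im[85:155,210:290],None,fx=8,fy=8,interpolation=cv2.INTER_CUBIC))
t=r.grab_frame("top")["image"]; cv2.imwrite("pics/top7.png",t)
E
```

```text
18.97 [635.3 -14.2 194.5] [ 3.14  -0.    -1.862] F [ 0.   0.2 -0.4] T [ 0.061 -0.011 -0.025] open 85.4 q6 1.838 eff6 -0.014
```

View pics/w7.png

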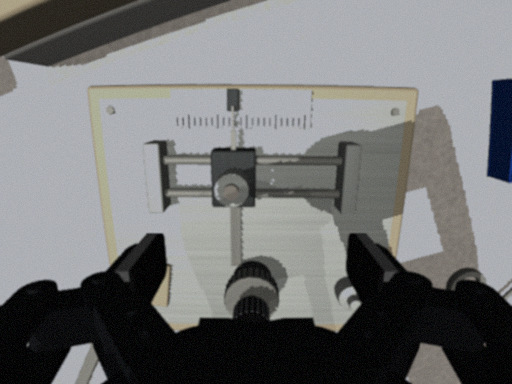

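View pics/w7z.png

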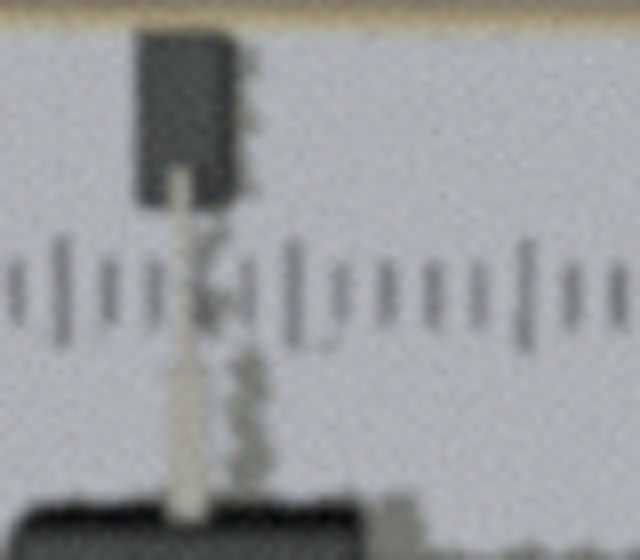

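The pointers are still in line (index at about 183, carriage pointer at about 187 in the zoom, under 1 mm apart). The robot is clear of everything and the bystanders look unmoved, so I'm handing in.

```bash
python3 -c "
from rig import r
print(r.sign_off())"
```

```text
the job is handed in; nothing more can be done
None
```

The lamp carriage is reset and the lock ring is firm again. I handed the job in at about 19 s of the 64 s allowed; the sign-off gave no verdict.

- **Loosening:** I turned the lock ring 0.77 rad counter-clockwise.
- **Setting the carriage:** I measured 15.5 mm between the pointers. I then turned the knob 0.96 rad clockwise, which brought them into line.
- **Tightening:** I turned the ring clockwise in small slow steps. It ran free at about 0.45 N m and bit after about 0.94 rad. I stopped 0.34 rad past the bite.
- **Torque check:** The joint effort showed 0.22 N m above free friction and the wrist sensor 0.21 N m, so they agreed within noise and both fall in the 0.2 to 0.27 range. One wrist reading a little earlier was high (0.70 N m against about 0.61 expected from the joint effort); I took it as noise.
- **Final check:** The last wrist picture showed the pointers less than 1 mm apart. The gripper was open and clear with no contact force. The bystanders in view looked unmoved, by eye only. I did not look at the last top-camera picture.

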